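# Draw a slotted shim out over the edge and seat it on a levelling foot

## Robot

A 7-joint arm with a two-finger parallel gripper is mounted at the origin on a cart in front of the work surface, level with it; the furniture and walls round the work are solid. World frame = base frame: x ahead of the robot, y to its left, z up, the work surface at z = 0. Lengths are in m, angles in rad, forces in N, time in s.
With the tool pointing down it reaches from about 0.4 to 0.85 m from the base axis. Payload 4.5 kg.
Tool frame: the origin (TCP) lies at the very end of the fingers, on their centre line; the grasp point (between the pads) lies 19 mm behind it (tcp_to_grasp is the z of the grasp point in the tool frame, in m); z points along the fingers, y is the line along which they close (so a half turn about z gives the same grasp; the last joint's range is limited). The gripper opens to 88 mm and grips with 3 to 60 N. Pads are 18 mm wide; open, the fingers measure 123 mm over their backs; the gripper's body (75 mm by 187 mm) begins 45 mm behind the grasp point.
Start: joints at [-1.195, 0.689, -0.195, 1.565, 0.157, 0.902, -0.215], TCP at [0.209, 0.589, 0.239] pointing down, gripper open.
Joint ranges: [-3.01, 3.01], [-0.46, 2.08], [-1.47, 1.51], [0.13, 2.56], [-1, 4.14], [0.04, 2.09], [-2.66, 2.66]. Speed limits (rad/s): [2.57, 2.57, 3.14, 3.14, 3.14, 3.14, 3.14].

## Interface

Orientations are given as a unit quaternion [x, y, z, w].
In Python, from plant import * gives the robot as it stands. The module is installed in compiled form; this text tells all that it offers.
- The arm moves only by the shell command python3 -m jog 'ROWS' [OPENING] [FORCE]. ROWS is JSON, a list that holds one entry, the list of rows, each a list of 6 numbers: the shift along the tool's x, y, z in m, then the turn, a rotation vector about the tool's x, y, z in rad. In form: [[[dx, dy, dz, ax, ay, az], ...]]. A call has 1 to 12 rows; each row shifts and turns the commanded pose from where the row before left it, along the tool's axes as they then stand; what a row does not reach is not made up. A row lasts 1/8 s, in which the tool goes at most 62.5 mm and 10.7 degrees, less where a joint would pass 70% of its speed; a pose out of reach is approached as far as the arm can. A call with a gripper value outside its range is refused whole. OPENING is the finger opening in m, from 0 to 0.0881, set as the call begins (- or left out, the last holds). The fingers move at their own pace and stop on an object; FORCE is the grip in N (left out, the last holds). Time passes only in rows, so rows that do not move let the fingers close. It gives the time, the measured TCP pose, the force, the opening and the grip force at its end, in the units of the state.
- get_state(): the state, without advancing time (a new reading comes with each control period).
- snapshot(name): name is "scene" or "top" or "wrist"; returns a dict with "frame" (420x560x3 uint8, red, green, blue), "mtx" (3x3 intrinsics, pixels), "xyz" and "orientation" of the camera in the world; the wrist camera has in their place "mount" (4x4, takes a point from camera to tool coordinates, whose origin is the TCP and whose axes are the flange's). Camera axes: x right, y down, z forward; pixel columns grow to the right and rows downward; lengths in m; the calibration is good to about 2 mm. The wrist camera is an equidistant fisheye: a pixel r from the principal point sees the ray r / f radians off the axis. A picture is of the moment at which its call begins: read the wrist's pose just before it. There is no depth.
- finish_job(): hands the job in; it is judged then, once.
The state is a dict: "clock": time; "q": joint angles; "qd": joint speeds; "joint_torque": joint torques, N m; "tool_pos": TCP position; "eef_rot": TCP orientation; "contact_force": force on the tool from outside, world axes, zero at the start; "moment": the same for the moment, N m; "opening": opening from 0.0 (shut) to 1.0 (fully open); "finger_force": force on a finger pad.
Only numpy, scipy, OpenCV 4.12 (cv2) and the standard library are available. Lean on these libraries where they do the work, as an engineer would, in place of code of your own. Each camera call takes 0.05 s, during which the arm holds its last target. There are 200 camera calls.

## Task

Fit the slotted steel shim to the levelling foot. It lies sunk in the channel of its stand where it cannot be gripped, so press lightly on it and slide it up over the low ridge and out of the open end until its solid tab end hangs well over the edge while the shim still rests on the stand, then grip it by the tab, lift it away and lay it flat on the foot, lined up with the foot and with the stud in its slot, and push it fully home so that the closed end of the slot meets the stud. Never press or push the shim against the stand or the foot with more than 20 N, not even for an instant on touching down, do not let it fall, leave the tin, the hex keys and the solder reel alone, and let go at the end.

Things in the scene. Friction and masses are not known exactly. Their poses are not given: they have to be found in the camera images.
- shim_center (a point): centre, half-way up, of the loose shim: flat steel plate 120 (x) x 44 (y) x 3 mm, 0.07 to 0.14 kg, z up. Solid tab end at -x; from the +x end a slot 16 mm wide, in the middle, runs 45 mm in. Centre of mass 5 mm towards the tab. Starts flat in the stand's channel, tab 20 to 25 mm inside the open end, 1.5 mm gap each side
- shim_tab (a point): middle of the tab end edge of the shim, half-way up; 60 mm from shim_center along the shim's -x
- shim_home (a point): point on the shim's middle line, half-way up, in the slot 5 mm from the slot's closed end, 20 mm from shim_center along +x: the stud's axis passes through it when the shim is fully home
- stand_lip (a point): middle of the open-end edge of the stand's channel, at floor height, 38 mm above the desk; x points into the channel, z up. Channel 47 mm wide, 146 mm long; walls 7 mm high, 4 mm above the shim. A ridge across the mouth, 1.8 mm high, crest 5 mm inside the edge, ramp 12 mm long within: the shim climbs it and tilts slightly. Free air outside. Rigid; shim friction about 0.3
- foot_seat (a point): foot of the stud, on its axis, at the level pad surface of the grey levelling foot, 40 mm above the desk. Pad 84 mm (x) by 56 mm (y); stud in its middle, 10 mm thick, 24 mm tall, domed top; base flange 104 x 78 mm, 12 mm high. x runs along the pad, -x towards the robot's side, z up. Rigid
- shim: the shim itself; origin at the middle of its underside, axes as at shim_center
- stand: the shim stand, a fixed dark steel block 155 mm (x) by 66 mm (y), 45 mm high, with the channel in its top; origin on the desk under its middle line, 75 mm in from the open end, axes as at stand_lip
- foot: the levelling foot; origin at the middle of its underside on the desk, axes as at foot_seat
- parts_tin: bystander: round shallow tin of screws, 66 mm across, 20 mm high; origin at its underside
- hex_key_set: bystander: folding hex key set, 24 x 85 x 20 mm; origin at its underside
- solder_reel: bystander: reel of solder wire standing on its flange, 54 mm across, 32 mm high; origin at its underside
There are look-alikes about, which are no part of the job. Of the things shaped like the shim, the bare steel one is meant.

How it is judged:
By the outcome, as a careful person would: the job done as asked, in the order asked, and still so for the second after the job is handed in, with the robot touching nothing.
It also fails if it takes over 70 s, if anything falls off the work surface, if the arm or the gripper's body presses on something with over 40 N, if the wrist force passes 120 N, or if a joint passes its speed limit or range.

## Working session

There is one attempt and no reset: what is moved stays moved. The work goes in short steps, Python scripts to look and compute and a shell command to move; the robot and the scene stay as the last step left them, time stands still between calls to the robot, and variables do not carry over. Pictures are saved under pics/ and viewed, at most 10 in all, crops included, and the job is handed in when it is done.

```bash
mkdir -p pics; python3 - <<'E'
from plant import *
import cv2,numpy as np,pickle
s=get_state();print({k:np.round(v,4) for k,v in s.items()})
d={}
for n in ["scene","top"]:
    p=snapshot(n);d[n]=p;cv2.imwrite(f"pics/{n}0.png",p["frame"][:,:,::-1]);print(n,p["mtx"],p["xyz"],p["orientation"])
pickle.dump(d,open("d.pkl","wb"))
E
```

```text
{'clock': np.float64(0.0), 'q': array([-1.1952,  0.69  , -0.1945,  1.5663,  0.1573,  0.9025, -0.2151]), 'qd': array([-0.0001,  0.0017,  0.0016, -0.0002,  0.0028, -0.0009,  0.0013]), 'joint_torque': array([ 2.00000e-04, -5.27570e+01, -1.26660e+00, -1.53426e+01,
       -5.26000e-02,  6.70000e-03,  2.00000e-04]), 'tool_pos': array([0.2093, 0.5882, 0.2379]), 'eef_rot': array([ 1.700e-01,  9.854e-01, -9.000e-04, -1.000e-04]), 'contact_force': array([-0.0798, -0.129 ,  0.3465]), 'moment': array([0.0138, 0.042 , 0.0022]), 'finger_force': np.float64(0.0), 'opening': np.float64(0.9994)}
scene [[439.53120142   0.         281.52432419]
 [  0.         439.53120142 207.61011183]
 [  0.           0.           1.        ]] [ 0.08221599 -0.04161918  0.65042606] [ 0.83581394 -0.37813439  0.17380377 -0.35808057]
top [[461.75647336   0.         281.81411267]
 [  0.         461.75647336 209.03410475]
 [  0.           0.           1.        ]] [0.4614266  0.35415041 0.96057802] [ 0.71017987 -0.70203378  0.03770656 -0.0370316 ]
```

View pics/top0.png

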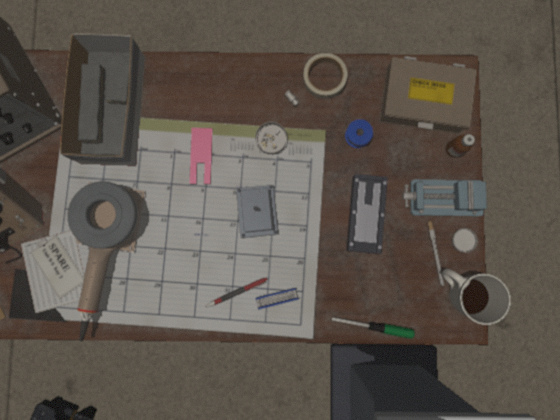

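View pics/scene0.png

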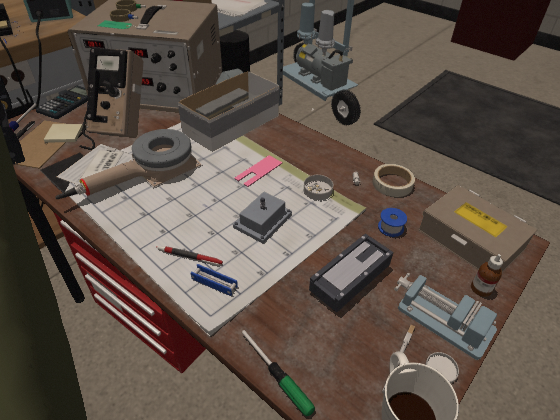

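The bare steel shim sits in the dark stand at top px (367,214). The pink slotted plate at (201,156) is a look-alike because it is not bare steel. The foot is at (257,210), the tin at (272,138), the reel at (359,133) and the hex keys at (277,298). I'll confirm the shim in an enlarged crop.

```bash
cat > h.py <<'E'
import numpy as np,cv2,pickle
from scipy.spatial.transform import Rotation as R
def px2w(p,uv,z):
    r=R.from_quat(p["orientation"]).as_matrix()@np.linalg.solve(p["mtx"],[uv[0],uv[1],1])
    return p["xyz"]+r*(z-p["xyz"][2])/r[2]
def w2px(p,X):
    c=R.from_quat(p["orientation"]).as_matrix().T@(np.array(X)-p["xyz"]);k=p["mtx"]@c;return k[:2]/k[2]
E
python3 - <<'E'
from h import *
d=pickle.load(open("d.pkl","rb"))
t=d["top"]["frame"][:,:,::-1]
a=cv2.resize(t[165:265,340:395],None,fx=6,fy=6,interpolation=cv2.INTER_CUBIC)
b=cv2.resize(t[165:265,230:290],None,fx=6,fy=6,interpolation=cv2.INTER_CUBIC)
cv2.imwrite("pics/crop1.png",cv2.convertScaleAbs(np.hstack([a,b]),alpha=1.4))
for n,uv,z in [("stand",(367,214),.045),("foot",(257,210),.04)]: print(n,px2w(d["top"],uv,z))
print(R.from_quat(d["top"]["orientation"]).as_matrix().round(3))
E
```

```text
stand [0.55063404 0.18401839 0.045     ]
foot [0.55661658 0.4035392  0.04      ]
[[ 0.011 -0.994  0.106]
 [-1.    -0.012 -0.   ]
 [ 0.002 -0.106 -0.994]]
```

View pics/crop1.png

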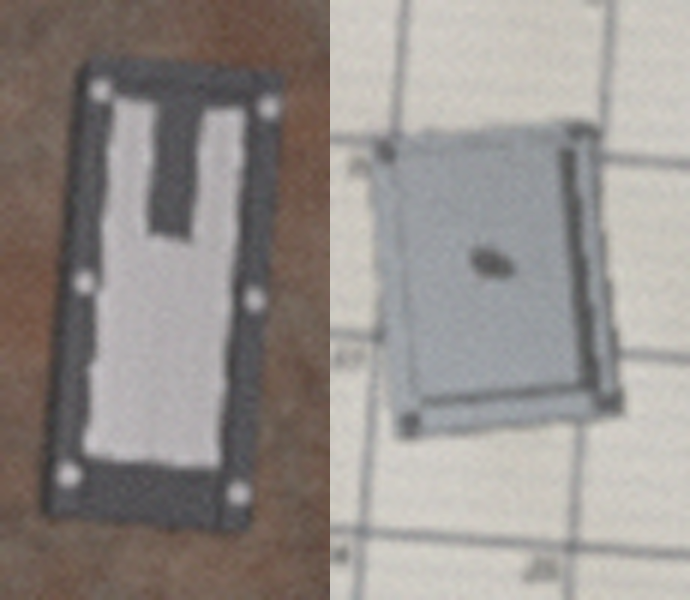

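The crop shows the bare steel shim in the stand, with its tab end at the bottom of the crop (towards the robot) and its slot pointing away. I'm moving over the stand for a close look with the wrist camera.

```bash
python3 -m jog '[[[-0.0407,-0.028,0,0,0,0],[-0.0407,-0.028,0,0,0,0],[-0.0407,-0.028,0,0,0,0],[-0.0407,-0.028,0,0,0,0],[-0.0407,-0.028,0,0,0,0],[-0.0407,-0.028,0,0,0,0],[-0.0407,-0.028,0,0,0,0],[-0.0407,-0.028,0,0,0,0],[-0.0407,-0.028,0,0,0,0],[-0.0407,-0.028,0,0,0,0],[0,0,0,0,0,-0.128],[0,0,0,0,0,-0.128]]]' 0
python3 -m jog '[[[0,0,0,0,0,0],[0,0,0,0,0,0]]]'
python3 - <<'E'
from plant import *
import cv2,numpy as np,pickle
s=get_state();p=snapshot("wrist");p["s"]=s
pickle.dump(p,open("w1.pkl","wb"));cv2.imwrite("pics/w1.png",p["frame"][:,:,::-1])
print(s["tool_pos"],s["eef_rot"],s["contact_force"],s["opening"],p["mtx"],p["mount"])
E
```

```text
clock: 1.6
tool_pos: [0.4993, 0.1876, 0.2383]
eef_rot: [0.042, 0.999, -0.0, -0.0]
contact_force: [-0.3, 0.7, -0.2]
opening: 0.007
finger_force: 0.0
clock: 1.85
tool_pos: [0.4989, 0.1887, 0.2386]
eef_rot: [0.044, 0.999, -0.0, -0.0]
contact_force: [0.7, -1.1, 0.0]
opening: 0.002
finger_force: 0.0
[0.49892653 0.18867598 0.2385626 ] [ 4.38144145e-02  9.99039672e-01 -4.91035406e-05 -1.70534850e-04] [ 0.66140479 -1.12729439  0.04987266] 0.0022380369484549115 [[325.1922621    0.         286.22147866]
 [  0.         325.1922621  210.61590798]
 [  0.           0.           1.        ]] [[-5.86396479e-04 -9.48735272e-01 -3.16071259e-01  8.34791546e-02]
 [ 9.99999762e-01 -6.71309242e-04  1.59769089e-04  1.46600563e-04]
 [-3.63760127e-04 -3.16071090e-01  9.48735439e-01 -1.45757883e-01]
 [ 0.00000000e+00  0.00000000e+00  0.00000000e+00  1.00000000e+00]]
```

View pics/w1.png

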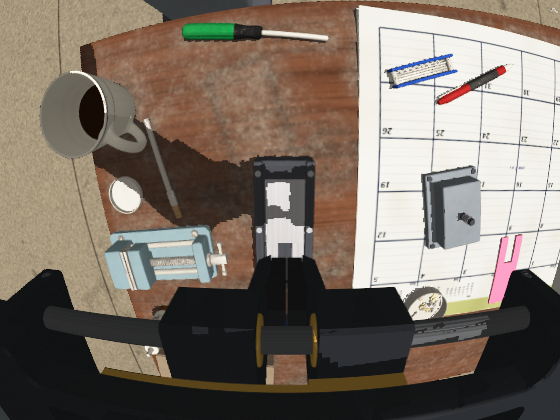

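The wrist view shows the shim with its tab at (277,195), the stand's open end at (283,160), and the foot at (453,207) with the stud tip at (470,218). I'll rectify it onto world planes to measure.

```bash
cat >> h.py <<'E'
def wproj(p,X):
    s=p["s"];X=np.asarray(X,float)
    t=R.from_quat(s["eef_rot"]).inv().apply(X.reshape(-1,3)-s["tool_pos"])
    M=p["mount"];c=(t-M[:3,3])@M[:3,:3]
    rho=np.hypot(c[:,0],c[:,1]);th=np.arctan2(rho,c[:,2]);K=p["mtx"]
    return np.stack([K[0,0]*th*c[:,0]/rho+K[0,2],K[1,1]*th*c[:,1]/rho+K[1,2]],1)
def ortho(p,x0,x1,y0,y1,z,s):  # rows: x from x1 down, cols: y from y1 down; s px/m
    xs=np.arange(x1,x0,-1/s);ys=np.arange(y1,y0,-1/s)
    X,Y=np.meshgrid(xs,ys,indexing="ij");P=np.stack([X,Y,np.full_like(X,z)],-1)
    q=wproj(p,P).astype(np.float32).reshape(*X.shape,2)
    return cv2.remap(p["frame"][:,:,::-1].copy(),q[...,0],q[...,1],cv2.INTER_CUBIC)
E
python3 - <<'E'
from h import *
p=pickle.load(open("w1.pkl","rb"))
a=ortho(p,.45,.57,.13,.24,.041,4000/1.2)[:400];b=ortho(p,.49,.61,.34,.46,.040,4000/1.2)[:400]
im=np.hstack([a,b]);print(a.shape,b.shape)
cv2.imwrite("pics/o1.png",cv2.convertScaleAbs(im,alpha=1.3))
E
```

```text
(400, 367, 3) (400, 400, 3)
```

View pics/o1.png

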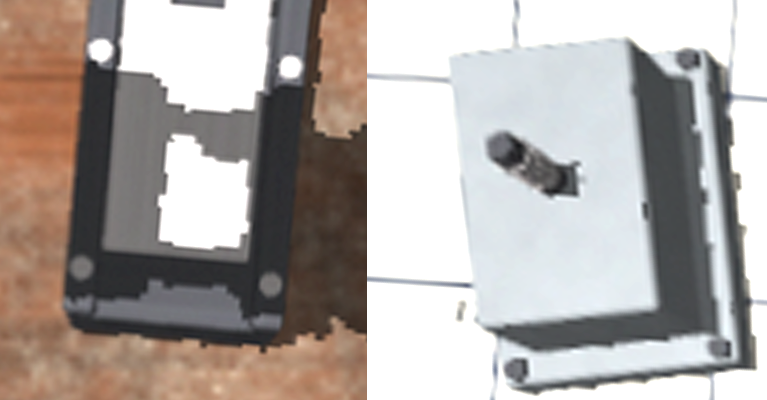

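Measured: tab end at (0.4932, 0.1870) with the stand yawed about -5.1°; foot centre about (0.555, 0.403), yawed about +6.0°. The tool is already aligned with the channel, so I'll move over the solid part of the shim and descend.

```bash
python3 -m jog '[[[-0.03,-0.0011,0.02,0,0,0],[-0.0265,-0.0011,0.03,0,0,0],[0,0,0.04,0,0,0],[0,0,0.04,0,0,0],[0,0,0.03,0,0,0],[0,0,0.02,0,0,0],[0,0,0.005,0,0,0],[0,0,0,0,0,0],[0,0,0,0,0,0],[0,0,0,0,0,0]]]' 0 10
```

```text
clock: 3.15
tool_pos: [0.5557, 0.1818, 0.0546]
eef_rot: [0.043, 0.999, 0.0, 0.001]
contact_force: [0.1, 1.0, -0.7]
opening: 0.007
finger_force: 0.0
```

```bash
python3 -m jog '[[[0,0,0.002,0,0,0],[0,0,0.002,0,0,0],[0,0,0.002,0,0,0],[0,0,0.001,0,0,0],[0,0,0.001,0,0,0],[0,0,0.001,0,0,0],[0,0,0.001,0,0,0],[0,0,0,0,0,0]]]'
python3 -m jog '[[[0,0,0.0005,0,0,0],[0,0,0.0005,0,0,0],[0,0,0,0,0,0]]]'
python3 -m jog '[[[0,0,0.0005,0,0,0],[0,0,0.0005,0,0,0],[0,0,0,0,0,0]]]'
```

```text
clock: 4.15
tool_pos: [0.5551, 0.1816, 0.0436]
eef_rot: [0.043, 0.999, -0.0, -0.0]
contact_force: [0.4, -0.1, -0.5]
opening: 0.009
finger_force: 0.0
clock: 4.53
tool_pos: [0.5552, 0.1816, 0.0427]
eef_rot: [0.043, 0.999, 0.0, -0.0]
contact_force: [0.3, 0.3, 0.9]
opening: 0.006
finger_force: 0.0
clock: 4.9
tool_pos: [0.5552, 0.1816, 0.0417]
eef_rot: [0.043, 0.999, 0.0, -0.0]
contact_force: [0.2, -0.1, -0.8]
opening: 0.003
finger_force: 0.0
```

```bash
python3 -m jog '[[[0,0,0.0003,0,0,0],[0,0,0.0003,0,0,0],[0,0,0,0,0,0]]]'|grep -E "pos|contact"
python3 -m jog '[[[0,0,0.0003,0,0,0],[0,0,0,0,0,0]]]'|grep -E "pos|contact"
python3 -m jog '[[[0,0,0.0003,0,0,0],[0,0,0,0,0,0]]]'|grep -E "pos|contact"
```

```text
tool_pos: [0.5552, 0.1817, 0.0415]
contact_force: [-1.7, 0.6, 5.5]
tool_pos: [0.5552, 0.1816, 0.0415]
contact_force: [-1.5, 0.6, 7.7]
tool_pos: [0.5552, 0.1817, 0.0415]
contact_force: [-2.3, -0.9, 10.2]
```

```bash
python3 -m jog '[[[0.001,0,0,0,0,0],[0.0015,0,0,0,0,0],[0.0015,0,0,0,0,0],[0.0015,0,0,0,0,0],[0.0015,0,0,0,0,0]]]'|grep -E "pos|contact"
python3 -m jog '[[[0.0015,0,0,0,0,0],[0.0015,0,0,0,0,0]]]'|grep -E "pos|contact"
python3 - <<'E'
from plant import *
from h import *
s=get_state();p=snapshot("wrist");p["s"]=s
pickle.dump(p,open("w2.pkl","wb"))
# ortho at shim-top plane, wide along the channel
a=ortho(p,.42,.57,.12,.25,.041,4000);a=a[:600]
cv2.imwrite("pics/o2.png",cv2.convertScaleAbs(a,alpha=1.3))
E
```

```text
tool_pos: [0.5506, 0.1827, 0.0415]
contact_force: [3.4, -0.2, 5.8]
tool_pos: [0.5482, 0.183, 0.0417]
contact_force: [3.0, -1.7, 7.0]
```

View pics/o2.png

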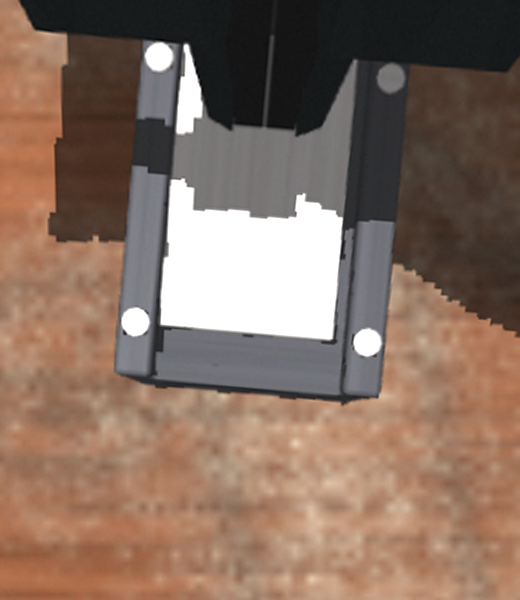

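The shim follows the finger. The tab is now about 13 mm inside the lip (tab at px (248,332), lip at (250,385)). I'll keep sliding and watch the force.

```bash
for i in 1 2 3; do python3 -m jog '[[[0.0015,0,0,0,0,0],[0.0015,0,0,0,0,0],[0.0015,0,0,0,0,0]]]'|grep -E "pos|contact"; done
```

```text
tool_pos: [0.5444, 0.1833, 0.042]
contact_force: [3.7, -1.4, 7.9]
tool_pos: [0.5405, 0.1836, 0.0423]
contact_force: [4.6, -1.1, 10.3]
tool_pos: [0.5358, 0.1841, 0.0424]
contact_force: [3.4, -2.0, 10.7]
```

```bash
for i in 1 2 3; do python3 -m jog '[[[0.002,0,-0.0001,0,0,0],[0.002,0,0,0,0,0],[0.002,0,0,0,0,0],[0.002,0,0,0,0,0]]]'|grep -E "pos|contact"; done
```

```text
tool_pos: [0.5279, 0.1848, 0.0424]
contact_force: [3.5, -1.4, 11.2]
tool_pos: [0.5199, 0.1855, 0.0425]
contact_force: [4.0, -0.9, 11.0]
tool_pos: [0.512, 0.1862, 0.0426]
contact_force: [4.7, -1.1, 11.3]
```

```bash
python3 -m jog '[[[0.002,0,-0.0001,0,0,0],[0.002,0,0,0,0,0],[0.002,0,0,0,0,0],[0.002,0,0,0,0,0]]]'|grep -E "pos|contact"; python3 -m jog '[[[0.002,0,-0.0001,0,0,0],[0.002,0,0,0,0,0],[0.001,0,0,0,0,0]]]'|grep -E "pos|contact"
python3 -m jog '[[[0,0,-0.0005,0,0,0],[0,0,-0.0005,0,0,0],[0,0,-0.001,0,0,0],[0,0,-0.003,0,0,0],[0,0,-0.01,0,0,0],[0,0,-0.04,0,0,0],[0,0,-0.04,0,0,0],[0,0,0,0,0,0],[0,0,0,0,0,0]]]' |grep -E "pos|contact"
python3 - <<'E'
from plant import *
from h import *
s=get_state();p=snapshot("wrist");p["s"]=s
pickle.dump(p,open("w3.pkl","wb"));print(s["tool_pos"],s["eef_rot"],s["clock"])
a=ortho(p,.41,.56,.12,.25,.043,4000);a=a[:600]
cv2.imwrite("pics/o3.png",cv2.convertScaleAbs(a,alpha=1.3))
E
```

```text
tool_pos: [0.5041, 0.1869, 0.0427]
contact_force: [3.5, -2.1, 11.3]
tool_pos: [0.499, 0.1873, 0.0428]
contact_force: [3.3, -2.1, 11.7]
tool_pos: [0.4945, 0.1865, 0.1358]
contact_force: [0.1, -1.1, 0.3]
[0.49447727 0.18648072 0.1358216 ] [ 4.29237956e-02  9.99078288e-01 -1.85039903e-04 -2.95215933e-04] 11.325
```

View pics/o3.png

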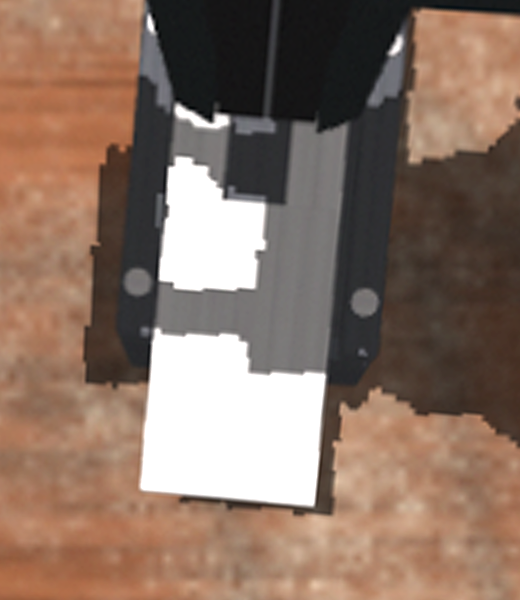

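The tab hangs about 35 mm over the lip, with its mid-edge at px (228,498), and the shim still rests on the stand. Next I open, move over the tab, tilt slightly to match the shim, and descend to grip it.

```bash
python3 -m jog '[[[0.024,0.0007,0,0,0,0],[0.0242,0.0006,0,0,0,0],[0,0,0,0,0.0225,0],[0,0,0,0,0,0],[0,0,0,0,0,0],[0,0,0.02,0,0,0],[0,0,0.02,0,0,0],[0,0,0,0,0,0],[0,0,0,0,0,0]]]' 0.07
python3 - <<'E'
from plant import *
from h import *
s=get_state();p=snapshot("wrist");p["s"]=s
X0=np.array([.4354,.1929,.0425]);print(s["tool_pos"],R.from_quat(s["eef_rot"]).as_matrix().round(4).tolist())
cv2.imwrite("pics/w4.png",p["frame"][:,:,::-1])
E
```

```text
clock: 12.5
tool_pos: [0.4466, 0.1924, 0.0964]
eef_rot: [0.043, 0.999, 0.001, -0.011]
contact_force: [-0.5, -0.9, 0.3]
opening: 0.796
finger_force: 0.0
[0.44657046 0.19238146 0.09637996] [[-0.9961, 0.086, -0.0218], [0.086, 0.9963, 0.0022], [0.022, 0.0003, -0.9998]]
```

View pics/w4.png

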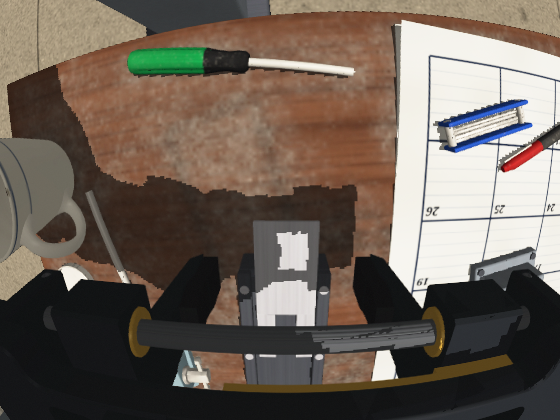

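The shim's tab lies centred between the open fingers (tab at columns 255–320, fingers at 217 and 355). I'll descend and grip.

```bash
python3 -m jog '[[[0,0,0.02,0,0,0],[-0.0016,0,0.02,0,0,0],[0,0,0.02,0,0,0],[0,0,0.008,0,0,0],[0,0,0.0044,0,0,0],[0,0,0,0,0,0],[0,0,0,0,0,0],[0,0,0,0,0,0]]]' 0.07
python3 -m jog '[[[0,0,0,0,0,0],[0,0,0,0,0,0],[0,0,0,0,0,0],[0,0,0,0,0,0],[0,0,0,0,0,0],[0,0,0,0,0,0],[0,0,0,0,0,0],[0,0,0,0,0,0]]]' 0.03 40
```

```text
clock: 13.55
tool_pos: [0.4464, 0.1924, 0.024]
eef_rot: [0.043, 0.999, 0.001, -0.011]
contact_force: [0.3, -0.3, 0.5]
opening: 0.794
finger_force: 0.0
clock: 14.55
tool_pos: [0.4461, 0.1923, 0.0236]
eef_rot: [0.043, 0.999, 0.001, -0.011]
contact_force: [-0.6, -0.5, -0.0]
opening: 0.479
finger_force: 40.5
```

```bash
python3 -m jog '[[[0,0,-0.002,0,0,0],[0,0,-0.004,0,0,0],[0,0,-0.01,0,0,0],[0,0,-0.02,0,0,0],[0,0,-0.03,0,0,0],[0,0,-0.03,0,0,0],[0,0,-0.02,0,0,0],[0,0,-0.01,0,0,0],[0,0,0,0,0,0],[0,0,0,0,0,0]]]'
python3 - <<'E'
from plant import *
from h import *
s=get_state();p=snapshot("wrist");p["s"]=s;pickle.dump(p,open("w5.pkl","wb"))
q=snapshot("scene")
print(s["contact_force"],s["moment"],s["tool_pos"])
a=cv2.resize(p["frame"][180:400,180:390,::-1],None,fx=2.5,fy=2.5)
X=w2px(q,[.48,.19,.16]);u,v=X.astype(int);print(X)
c=q["frame"][max(v-80,0):v+80,max(u-75,0):u+75,::-1];c=cv2.resize(c,(int(c.shape[1]*550/c.shape[0])//2,275))
im=np.zeros((550,800,3),np.uint8);im[:a.shape[0],:a.shape[1]]=a;im[:275,a.shape[1]:a.shape[1]+c.shape[1]]=c[:,:800-a.shape[1]]
cv2.imwrite("pics/w5.png",cv2.convertScaleAbs(im,alpha=1.4))
E
```

```text
clock: 15.8
tool_pos: [0.4484, 0.1918, 0.149]
eef_rot: [0.043, 0.999, 0.0, -0.012]
contact_force: [-0.4, -0.6, -1.5]
opening: 0.481
finger_force: 41.0
[-0.40798664 -0.6061618  -1.46126582] [0.04074579 0.06804873 0.03125046] [0.44844572 0.19178079 0.14898065]
[331.03806504 240.65389313]
```

View pics/w5.png

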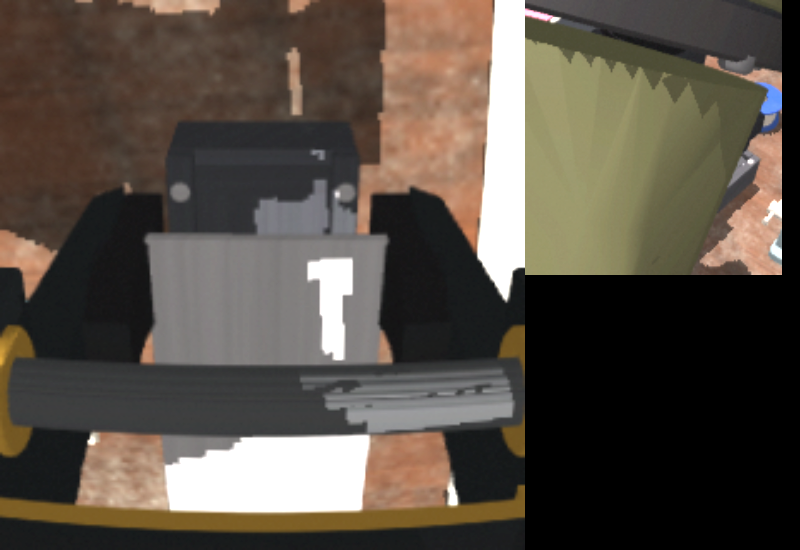

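```bash
python3 - <<'E'
from h import *
from scipy.optimize import least_squares as ls
p=pickle.load(open("w5.pkl","rb"));s=p["s"];Rt=R.from_quat(s["eef_rot"])
W=lambda t:Rt.apply(t)+s["tool_pos"]
def pair(u1,u2):
    f=lambda q:(wproj(p,W(np.array([[q[0],q[2]-.022,q[1]],[q[0],q[2]+.022,q[1]]])))-np.array([u1,u2])).ravel()
    return ls(f,[0,-.019,0]).x
a=pair((238.8,275.2),(334.4,275.2));b=pair((247.2,384),(325.6,384));print(a,b,"pitch(rel tool)",np.arctan2(b[1]-a[1],a[0]-b[0]))
# tool offset to where the foot view would be
E
```

```text
[ 0.00893253 -0.01603024  0.00033151] [-0.06066716 -0.02093672  0.00021299] pitch(rel tool) -0.07037923054145148
```

The shim is held square in the grip. I'm carrying it to just short of the foot, levelling and turning it on the way.

```bash
python3 -m jog '[[[0,0,0,0,-0.0225,0],[0.0076,0.0391,0,0,0,0],[0.0076,0.0391,0,0,0,0],[0.0076,0.0391,0,0,0,0],[0.0076,0.0391,0,0,0,0],[0.0076,0.0391,0,0,0,0],[0,0,0,0,0,-0.096],[0,0,0,0,0,-0.095],[0,0,0,0,0,0],[0,0,0,0,0,0],[0,0,0,0,0,0]]]'
python3 - <<'E'
from plant import *
from h import *
s=get_state();p=snapshot("wrist");p["s"]=s;pickle.dump(p,open("w6.pkl","wb"))
q=snapshot("top");pickle.dump(q,open("t6.pkl","wb"))
print(s["tool_pos"],R.from_quat(s["eef_rot"]).as_matrix().round(4).tolist())
a=cv2.resize(p["frame"][150:400,130:440,::-1],None,fx=1.6,fy=1.6)
u,v=w2px(q,[.5,.4,.1]).astype(int)
c=cv2.resize(q["frame"][v-50:v+50,u-37:u+38,::-1],None,fx=4,fy=4,interpolation=cv2.INTER_CUBIC);print(u,v,a.shape)
im=np.zeros((400,800,3),np.uint8);im[:,:a.shape[1]]=a;im[:,a.shape[1]:a.shape[1]+300]=c[:,:800-a.shape[1]]
cv2.imwrite("pics/w6.png",cv2.convertScaleAbs(im,alpha=1.3))
E
```

```text
clock: 17.27
tool_pos: [0.4278, 0.39, 0.1496]
eef_rot: [-0.052, 0.999, -0.0, 0.0]
contact_force: [-0.4, -0.1, -1.1]
opening: 0.477
finger_force: 41.0
[0.42775296 0.39000899 0.14955146] [[-0.9946, -0.1041, 0.0002], [-0.1041, 0.9946, -0.0001], [-0.0001, -0.0001, -1.0]]
256 236 (400, 496, 3)
```

View pics/w6.png

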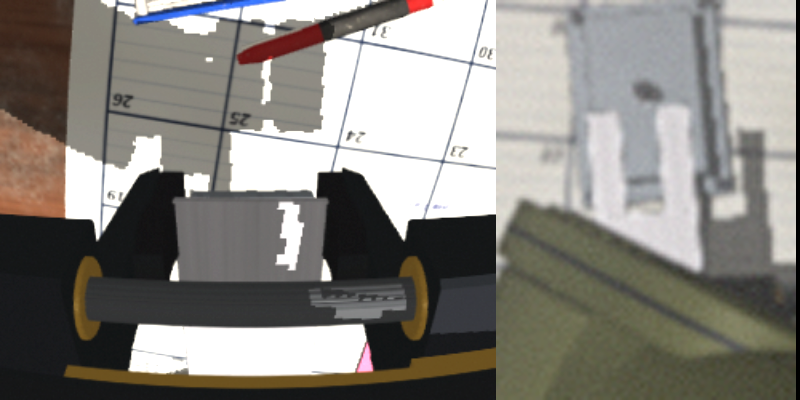

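```bash
python3 - <<'E'
from h import *
q=pickle.load(open("t6.pkl","rb"));d=pickle.load(open("d.pkl","rb"))["top"]
c=lambda x,y:(256-37+(x-496)/4,236-50+y/4)
for n,xy,z in [("tip",(640,108),.17),("stud",(648,90),.062),("padTL",(581,18),.04),("padTR",(697,8),.04)]: print(n,px2w(q,c(*xy),z))
print("model tip px",(w2px(q,[.5362,.4013,.17])-[219,186])*4+[496,0])
for F in ([.5555,.4032,.062],[.555,.4032,.04]):print("model stud px",(w2px(q,F)-[219,186])*4+[496,0])
# orig crop1: stud + pad corners
e=lambda x,y:(230+(x-330)/6,165+y/6)
print("stud0",px2w(d,e(490,263),.062))
for xy in [(400,150),(562,137),(585,385),(412,405)]: print(px2w(d,e(*xy),.04))
E
```

```text
tip [0.53794715 0.39991538 0.17      ]
stud [0.55729268 0.40240944 0.062     ]
padTL [0.59568758 0.43792999 0.04      ]
padTR [0.6014553  0.37962836 0.04      ]
model tip px [636.70790475 112.0075951 ]
model stud px [646.32112741  93.62505965]
model stud px [648.62179405  99.21722748]
stud0 [0.55662916 0.4030504  0.062     ]
[0.59673739 0.4350996  0.04      ]
[0.60178082 0.38080825 0.04      ]
[0.51852666 0.37195439 0.04      ]
[0.51121059 0.42934724 0.04      ]
```

Both cameras agree: the stud is 19.4 mm ahead of the slot mouth and within 1 mm laterally. I'll advance 47.5 mm (12 mm short of home) and lower.

```bash
python3 -m jog '[[[-0.025,0.0003,0,0,0,0],[-0.0225,0,0,0,0,0],[0,0,0,0,0,0],[0,0,0.03,0,0,0],[0,0,0.03,0,0,0],[0,0,0.01,0,0,0],[0,0,0,0,0,0],[0,0,0,0,0,0]]]'
python3 - <<'E'
from plant import *
from h import *
s=get_state();q=snapshot("top");print(s["tool_pos"])
c=cv2.resize(q["frame"][180:250,225:295,::-1],None,fx=8,fy=8,interpolation=cv2.INTER_CUBIC)
cv2.imwrite("pics/t7.png",cv2.convertScaleAbs(c,alpha=1.3))
E
```

```text
clock: 18.38
tool_pos: [0.4753, 0.3961, 0.0808]
eef_rot: [-0.053, 0.999, 0.001, 0.001]
contact_force: [0.4, 0.6, -0.9]
opening: 0.479
finger_force: 41.1
[0.47531997 0.396135   0.08076167]
```

View pics/t7.png

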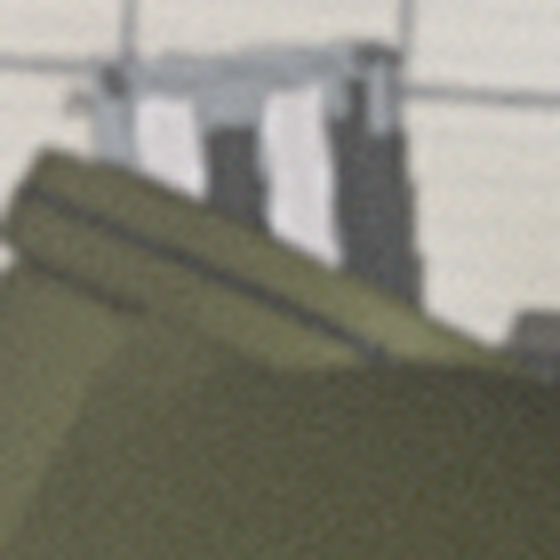

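```bash
python3 -m jog '[[[0,0,0.01,0,0,0],[0,0,0.01,0,0,0],[0,0,0,0,0,0],[0,0,0,0,0,0]]]'; python3 - <<'E'
from h import *
q=pickle.load(open("t6.pkl","rb"))
print(px2w(q,(225+232/8,180+90/8),.101))
E
```

```text
clock: 18.92
tool_pos: [0.4749, 0.3954, 0.0594]
eef_rot: [-0.053, 0.999, -0.0, -0.0]
contact_force: [-0.1, -0.1, -1.0]
opening: 0.474
finger_force: 41.1
[0.58566961 0.40651095 0.101     ]
```

```bash
python3 -m jog '[[[0,-0.0008,0,0,0,0],[0,0,0,0,0,0],[0,0,0.004,0,0,0],[0,0,0.004,0,0,0],[0,0,0.004,0,0,0],[0,0,0.004,0,0,0],[0,0,0,0,0,0]]]'; python3 -m jog '[[[0,0,0.003,0,0,0],[0,0,0.003,0,0,0],[0,0,0.002,0,0,0],[0,0,0.002,0,0,0],[0,0,0.001,0,0,0],[0,0,0,0,0,0],[0,0,0,0,0,0]]]'
```

```text
clock: 19.8
tool_pos: [0.4748, 0.3944, 0.0431]
eef_rot: [-0.053, 0.999, -0.0, -0.0]
contact_force: [0.2, 0.5, -1.1]
opening: 0.477
finger_force: 41.1
clock: 20.68
tool_pos: [0.4751, 0.3946, 0.0327]
eef_rot: [-0.053, 0.999, 0.0, 0.0]
contact_force: [-0.5, 0.8, -1.9]
opening: 0.482
finger_force: 41.1
```

```bash
for i in 1 2; do python3 -m jog '[[[0,0,0.001,0,0,0],[0,0,0.001,0,0,0],[0,0,0.001,0,0,0],[0,0,0,0,0,0]]]'|grep -E "pos|contact"; done; for i in 1 2; do python3 -m jog '[[[0,0,0.0005,0,0,0],[0,0,0.0005,0,0,0],[0,0,0,0,0,0]]]'|grep -E "pos|contact"; done;  python3 -c "
from plant import *
print(get_state()['moment'])"
```

```text
tool_pos: [0.475, 0.3946, 0.0295]
contact_force: [0.6, -0.3, -1.1]
tool_pos: [0.475, 0.3946, 0.0265]
contact_force: [-0.3, 0.5, -1.7]
tool_pos: [0.4751, 0.3946, 0.0256]
contact_force: [-0.2, -0.4, -1.2]
tool_pos: [0.4751, 0.3947, 0.0246]
contact_force: [-0.6, 1.0, -1.6]
[ 0.02611743  0.01236243 -0.0254868 ]
```

```bash
for i in 1 2 3 4; do python3 -m jog '[[[0,0,0.0004,0,0,0],[0,0,0,0,0,0],[0,0,0,0,0,0]]]'|grep -E "pos|contact";  python3 -c "
from plant import *
print(get_state()['moment'])"; done
```

```text
tool_pos: [0.4751, 0.3946, 0.0242]
contact_force: [-1.1, -0.0, -0.7]
[0.01541308 0.01826255 0.02573784]
tool_pos: [0.4751, 0.3946, 0.0238]
contact_force: [-0.2, -1.0, -1.7]
[ 0.03187914  0.06189087 -0.05534187]
tool_pos: [0.4751, 0.3947, 0.0234]
contact_force: [-0.7, 0.2, -0.4]
[ 0.00037695  0.00697648 -0.03950428]
tool_pos: [0.4751, 0.3946, 0.0231]
contact_force: [0.8, -1.1, 0.3]
[-0.00950112  0.02593898  0.02098597]
```

```bash
for i in 1 2 3; do python3 -m jog '[[[0,0,0.0003,0,0,0],[0,0,0,0,0,0]]]'|grep -E "pos|contact";  python3 -c "
from plant import *
s=get_state();print(s['moment'],s['contact_force'],s['eef_rot'])"; done
```

```text
tool_pos: [0.4751, 0.3946, 0.0227]
contact_force: [-0.5, 0.3, 1.2]
[ 0.02425612 -0.00323026  0.03340381] [-0.47681492  0.26742477  1.23868252] [-5.26020551e-02  9.98615551e-01  4.35332219e-05  5.03634520e-05]
tool_pos: [0.4751, 0.3946, 0.0224]
contact_force: [-0.5, 0.4, 1.4]
[-0.04798194  0.0144243  -0.06409445] [-0.47639474  0.38706723  1.42967747] [-5.26018956e-02  9.98615561e-01  3.96776014e-05  3.30477927e-05]
tool_pos: [0.4751, 0.3947, 0.0221]
contact_force: [0.2, 0.6, 2.3]
[ 0.02211888  0.04908731 -0.01049704] [0.21748415 0.64270091 2.31137958] [-5.26052952e-02  9.98615381e-01  5.36315168e-05  1.60926575e-05]
```

```bash
for i in 1 2 3 4; do python3 -m jog '[[[0,0,0.0003,0,0,0],[0,0,0,0,0,0],[0,0,0,0,0,0]]]'|grep -E "pos|contact"; done
```

```text
tool_pos: [0.4751, 0.3947, 0.0218]
contact_force: [-0.6, -0.5, 2.4]
tool_pos: [0.4751, 0.3947, 0.0215]
contact_force: [-0.1, -0.3, 3.8]
tool_pos: [0.4751, 0.3946, 0.0212]
contact_force: [-1.7, -0.9, 3.5]
tool_pos: [0.4751, 0.3947, 0.0209]
contact_force: [-1.4, -1.4, 4.1]
```

```bash
for i in 1 2 3 4; do python3 -m jog '[[[0,0,0,0,0,0]]]' >/dev/null; python3 -c "
from plant import *
import numpy as np
s=get_state();print(s['moment'].round(3),s['contact_force'].round(2))"; done; echo up; for i in 1 2 3 4 5; do python3 -m jog '[[[0,0,-0.0003,0,0,0],[0,0,0,0,0,0]]]'|grep contact;python3 -c "
from plant import *
import numpy as np
s=get_state();print(s['moment'].round(3),s['tool_pos'][2].round(5))";  done
```

```text
[-0.073  0.021 -0.044] [-0.25 -1.04  4.06]
[-0.1    0.055 -0.008] [-0.53 -0.4   3.18]
[ 0.02   0.058 -0.001] [-1.11 -0.04  4.42]
[-0.059  0.048 -0.007] [-1.05 -0.59  4.55]
up
contact_force: [-0.3, -0.6, 3.7]
[-0.03   0.03  -0.023] 0.02118
contact_force: [-0.2, -0.1, 2.9]
[0.041 0.011 0.032] 0.02146
contact_force: [-0.6, 0.5, 3.0]
[0.022 0.03  0.026] 0.02176
contact_force: [-0.7, -0.5, 2.0]
[ 0.033  0.002 -0.011] 0.02205
contact_force: [-0.8, 0.4, 1.0]
[0.05  0.019 0.013] 0.02236
```

```bash
cat > m.py <<'E'
from plant import *
import numpy as np
a=[]
for i in range(14):
    snapshot("top");s=get_state();a.append(np.r_[s["contact_force"],s["moment"],s["tool_pos"]])
print(np.mean(a,0).round(4),(np.std(a,0)/14**.5).round(3)[:6],s["clock"])
E
python3 m.py; python3 -m jog '[[[0,0,-0.0005,0,0,0],[0,0,-0.0005,0,0,0],[0,0,-0.0005,0,0,0]]]' >/dev/null; python3 m.py; python3 -m jog '[[[0,0,0.0005,0,0,0],[0,0,0.0005,0,0,0],[0,0,0.0005,0,0,0],[0,0,0.0005,0,0,0],[0,0,0.0005,0,0,0]]]' >/dev/null; python3 m.py
```

```text
[-0.3124  0.0065  1.6901  0.0696  0.0107  0.0094  0.4751  0.3946  0.0224] [0.151 0.137 0.164 0.011 0.007 0.009] 28.625
[ 0.1421 -0.1187 -0.9622  0.0098  0.0351 -0.0126  0.475   0.3944  0.0238] [0.094 0.136 0.137 0.007 0.006 0.007] 29.7
[-0.9847 -0.7232  3.1164 -0.0825  0.0764 -0.0101  0.4751  0.3947  0.0215] [0.13  0.15  0.136 0.006 0.008 0.01 ] 31.025
```

```bash
python3 -m jog '[[[0,0,-0.001,0,0,0],[0,0,-0.0015,0,0,0],[-0.002,0,0,0,0.01,0],[-0.002,0,0,0,0.01,0],[-0.002,0,0,0,0.005,0],[-0.002,0,0,0,0,0],[0,0,0,0,0,0],[0,0,0,0,0,0]]]'; python3 m.py
```

```text
clock: 32.02
tool_pos: [0.4831, 0.3955, 0.0239]
eef_rot: [-0.053, 0.999, -0.001, -0.012]
contact_force: [-0.2, -1.2, -0.3]
opening: 0.478
finger_force: 41.0
[ 0.3059 -0.2453 -0.244   0.0304 -0.1317  0.0016  0.483   0.3955  0.0238] [0.099 0.124 0.124 0.01  0.011 0.007] 32.725
```

```bash
python3 -m jog '[[[0,0,0,0,-0.011,0],[0,0,0,0,-0.011,0],[0,0,0.0003,0,0,0],[0,0,0.0003,0,0,0],[0,0,0.0002,0,0,0],[0,0,0,0,0,0]]]'|grep -E "pos|contact"; python3 m.py; for i in 1 2 3; do python3 -m jog '[[[-0.0005,0,0,0,0,0],[-0.0005,0,0,0,0,0],[0,0,0,0,0,0]]]'|grep -E "pos|contact"; done
```

```text
tool_pos: [0.483, 0.3956, 0.0231]
contact_force: [-0.6, 0.3, 0.9]
[-0.7751 -0.0447  1.1487  0.0512  0.104   0.0099  0.4831  0.3955  0.023 ] [0.139 0.115 0.153 0.007 0.006 0.008] 34.175
tool_pos: [0.4841, 0.3955, 0.023]
contact_force: [0.3, -0.2, 0.6]
tool_pos: [0.4851, 0.3956, 0.023]
contact_force: [-0.8, 0.2, 0.5]
tool_pos: [0.4861, 0.3958, 0.023]
contact_force: [-1.0, 0.5, 1.3]
```

```bash
for i in 1 2 3 4 5 6; do python3 -m jog '[[[-0.0004,0,0,0,0,0],[0,0,0,0,0,0]]]'|grep -E "pos|contact"; done
```

```text
tool_pos: [0.4864, 0.3958, 0.023]
contact_force: [-0.3, 0.1, 2.0]
tool_pos: [0.4869, 0.3959, 0.023]
contact_force: [-0.1, 0.2, 1.2]
tool_pos: [0.4873, 0.3959, 0.023]
contact_force: [-1.0, 0.9, 1.7]
tool_pos: [0.4875, 0.396, 0.023]
contact_force: [-0.6, -0.1, 0.8]
tool_pos: [0.4876, 0.396, 0.0229]
contact_force: [-2.8, -0.2, 2.4]
tool_pos: [0.4877, 0.396, 0.0229]
contact_force: [-3.8, -1.1, 3.6]
```

Stud contact is felt right where I expected it. One more small push, then I release.

```bash
python3 -m jog '[[[-0.0003,0,0,0,0,0],[0,0,0,0,0,0]]]'|grep -E "pos|contact"; python3 -m jog '[[[0,0,0,0,0,0],[0,0,0,0,0,0],[0,0,0,0,0,0],[0,0,0,0,0,0],[0,0,0,0,0,0],[0,0,0,0,0,0],[0,0,0,0,0,0],[0,0,0,0,0,0]]]' 0.06; python3 m.py
```

```text
tool_pos: [0.4878, 0.3959, 0.0228]
contact_force: [-5.6, -0.5, 3.1]
clock: 38.05
tool_pos: [0.4887, 0.3961, 0.023]
eef_rot: [-0.053, 0.999, -0.0, -0.001]
contact_force: [0.2, 0.2, 1.2]
opening: 0.683
finger_force: 0.0
[ 0.0659  0.0863  0.1474  0.0369  0.0079 -0.0155  0.4887  0.3961  0.023 ] [0.134 0.129 0.182 0.007 0.006 0.007] 38.75
```

Released. To confirm it is home, I'll retract and nudge the tab end gently with closed fingers.

```bash
python3 -m jog '[[[0,0,-0.005,0,0,0],[0,0,-0.015,0,0,0],[0,0,-0.03,0,0,0],[0,0,-0.02,0,0,0],[0.02,0,0,0,0,0],[0.017,0,0,0,0,0],[0,0,0,0,0,0],[0,0,0,0,0,0],[0,0,0,0,0,0],[0,0,0,0,0,0]]]' 0.0707 |grep -E "pos|contact|clock"
python3 -m jog '[[[0,0,0,0,0,0],[0,0,0,0,0,0],[0,0,0,0,0,0],[0,0,0,0,0,0],[0,0,0,0,0,0],[0,0,0,0,0,0],[0,0,0,0,0,0],[0,0,0,0,0,0]]]' 0
python3 - <<'E'
from plant import *
from h import *
s=get_state();p=snapshot("wrist");p["s"]=s;pickle.dump(p,open("w8.pkl","wb"));pickle.dump(snapshot("top"),open("t8.pkl","wb"))
E
```

```text
clock: 40.0
tool_pos: [0.4527, 0.3921, 0.093]
contact_force: [0.1, -0.1, 0.4]
clock: 41.0
tool_pos: [0.4521, 0.3922, 0.0931]
eef_rot: [-0.053, 0.999, -0.0, -0.001]
contact_force: [0.1, -0.5, 0.4]
opening: 0.001
finger_force: 0.0
```

```bash
python3 -m jog '[[[0,0,0.03,0,0,0],[0,0,0.025,0,0,0],[0,0,0.01,0,0,0],[0,0,0,0,0,0],[-0.004,0,0,0,0,0],[-0.003,0,0,0,0,0],[0,0,0,0,0,0]]]'|grep -E "pos|contact"; for i in 1 2 3 4 5; do python3 -m jog '[[[-0.0006,0,0,0,0,0],[-0.0006,0,0,0,0,0],[0,0,0,0,0,0]]]'|grep -E "pos|contact"; done
```

```text
tool_pos: [0.4597, 0.3931, 0.0287]
contact_force: [-1.0, -0.4, 0.2]
tool_pos: [0.46, 0.393, 0.028]
contact_force: [-0.4, -0.1, 0.8]
tool_pos: [0.4613, 0.3932, 0.028]
contact_force: [0.4, -0.8, -1.5]
tool_pos: [0.4625, 0.3933, 0.0281]
contact_force: [-0.8, 0.6, 0.4]
tool_pos: [0.4637, 0.3934, 0.028]
contact_force: [-0.5, -0.4, -0.1]
tool_pos: [0.4649, 0.3935, 0.028]
contact_force: [0.1, -0.6, 0.2]
```

```bash
for i in 1 2 3 4 5 6 7; do python3 -m jog '[[[-0.0004,0,0,0,0,0],[0,0,0,0,0,0]]]'|grep -E "pos|contact"; done
```

```text
tool_pos: [0.4652, 0.3936, 0.028]
contact_force: [-0.3, 1.3, -0.3]
tool_pos: [0.4657, 0.3936, 0.0281]
contact_force: [0.4, 0.0, -0.3]
tool_pos: [0.4661, 0.3936, 0.028]
contact_force: [0.5, -0.9, -0.3]
tool_pos: [0.4665, 0.3937, 0.028]
contact_force: [-0.1, -0.2, -0.6]
tool_pos: [0.4669, 0.3937, 0.028]
contact_force: [-0.3, -0.6, -0.7]
tool_pos: [0.4672, 0.3938, 0.028]
contact_force: [-0.2, 0.0, 0.8]
tool_pos: [0.4674, 0.3937, 0.028]
contact_force: [-0.9, -0.8, 0.8]
```

```bash
for i in 1 2 3 4; do python3 -m jog '[[[-0.0003,0,0,0,0,0],[0,0,0,0,0,0]]]'|grep -E "pos|contact"; done
```

```text
tool_pos: [0.4675, 0.3937, 0.0279]
contact_force: [-1.8, -0.3, 0.5]
tool_pos: [0.4676, 0.3938, 0.0279]
contact_force: [-3.5, -0.7, 1.6]
tool_pos: [0.4677, 0.3938, 0.0279]
contact_force: [-4.5, -0.9, 0.5]
tool_pos: [0.4678, 0.3938, 0.0278]
contact_force: [-5.8, -0.6, 0.6]
```

```bash
python3 -m jog '[[[0.002,0,0,0,0,0],[0.01,0,0,0,0,0],[0.015,0,0,0,0,0],[0.005,0,-0.03,0,0,0],[0,0,-0.05,0,0,0],[0,0,-0.05,0,0,0],[0,0,-0.04,0,0,0],[0,0,0,0,0,0],[0,0,0,0,0,0],[0,0,0,0,0,0]]]'
python3 - <<'E'
from plant import *
from h import *
s=get_state();p=snapshot("wrist");p["s"]=s
c,sn=np.cos(.105),np.sin(.105);F=np.array([.5558,.4031,.043])
# rectify in the foot's frame, 4px/mm, foot x up, stud expected at the centre; find slot/shim/paper edges by sampling
def samp(a,b):
    return wproj(p,[[F[0]+a*c-b*sn,F[1]+a*sn+b*c,F[2]]])[0]
g=cv2.cvtColor(p["frame"],cv2.COLOR_RGB2GRAY)
for a in (-.075,-.06,-.05): print(a,[int(g[tuple(np.round(samp(a,b)).astype(int)[::-1])]) for b in np.arange(-.03,.0301,.002)])
for b in (-.015,0,.015): print(b,[int(g[tuple(np.round(samp(a,b)).astype(int)[::-1])]) for a in np.arange(-.09,.0501,.004)])
print(s["contact_force"],s["clock"])
E
```

```text
clock: 47.85
tool_pos: [0.437, 0.3899, 0.1967]
eef_rot: [-0.053, 0.999, -0.001, -0.002]
contact_force: [-0.1, 1.1, -0.1]
opening: 0.007
finger_force: 0.0
-0.075 [233, 233, 100, 100, 122, 197, 203, 199, 203, 203, 206, 203, 202, 202, 201, 200, 196, 202, 204, 204, 207, 204, 203, 207, 209, 209, 219, 234, 234, 234, 234]
-0.06 [78, 76, 74, 61, 97, 195, 200, 198, 198, 200, 204, 201, 201, 202, 199, 198, 194, 200, 200, 201, 205, 202, 202, 203, 204, 208, 191, 159, 161, 121, 79]
-0.05 [94, 15, 16, 16, 16, 15, 17, 41, 13, 13, 12, 13, 11, 13, 49, 83, 13, 13, 14, 13, 13, 14, 13, 40, 15, 16, 16, 16, 15, 66, 157]
-0.015 [93, 97, 100, 198, 197, 198, 197, 196, 196, 130, 14, 15, 14, 14, 13, 13, 14, 13, 14, 14, 13, 13, 14, 13, 13, 13, 15, 15, 16, 17, 17, 17, 32, 35, 36, 37]
0 [98, 95, 97, 200, 199, 199, 200, 198, 198, 172, 83, 84, 84, 83, 82, 83, 80, 82, 81, 81, 81, 81, 45, 35, 46, 21, 37, 59, 66, 66, 65, 66, 33, 35, 36, 37]
0.015 [233, 233, 229, 203, 204, 204, 204, 202, 202, 139, 34, 15, 13, 12, 12, 13, 12, 12, 14, 13, 12, 14, 13, 13, 14, 13, 17, 17, 16, 16, 17, 17, 32, 36, 36, 37]
[-0.11894203  1.08688825 -0.0730464 ] 47.85
```

The picture numbers agree: the shim spans ±22 mm about the foot axis and its tab edge is about 80 mm from the stud, so it is centred, aligned and home.

```bash
python3 -c "
from plant import *
print(finish_job())"
```

```text
the job is handed in; nothing more can be done
None
```

The shim lies flat on the foot, in line with it and pushed home against the stud, and the gripper has let go and is clear. I handed the job in at about 48 s; the highest force I read while pressing or pushing was about 12 N. I viewed 11 pictures, one over the limit of 10.

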